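# Stow the weathering markers cap-down

### The arm

A 6-joint arm with a two-finger parallel gripper is mounted at the origin on the work surface. World frame = base frame: x ahead of the robot, y to its left, z up, the work surface at z = 0. Lengths are in m, angles in degrees, forces in N, time in s.
With the tool pointing down it reaches from about 0.25 to 0.725 m from the base axis. Payload 9.7 kg.
Tool frame: the origin (TCP) lies at the very end of the fingers, on their centre line; the grasp point (between the pads) lies 19 mm behind it; y points along the fingers, x is the direction in which the jaws open and shut, and the axes are right-handed (so a half turn about y gives the same grasp; the last joint's range is limited). The gripper opens to 85 mm and grips with 20 to 120 N. Pads are 22 mm wide; open, the fingers measure 114 mm over their backs; the gripper's body (76 mm by 85 mm) begins 54 mm behind the grasp point. The pads swing forward as they close: fully open they stand 13 mm farther back than shut.
Start: joints at [-70.531, 4.979, 10.078, 95.1, 0, 90], TCP at [0.183, -0.519, 0.231] pointing down, gripper open.
Joint ranges: [-179.16, 179.16], [-48.56, 103.87], [-65.8, 70.77], [-126.05, 130.52], [-82.76, 87.17], [-180, 180]. Speed limits (degrees/s): [127.2, 127.2, 147.25, 180, 180, 180].

### API

Orientations are given as [roll, pitch, yaw] about the fixed x, y, z axes, in that order (R = Rz(yaw) Ry(pitch) Rx(roll)).
In Python, from workcell import bot gives the robot as it stands.
- The arm moves only by the shell command python3 -m jog 'ROWS' [FORCE]. ROWS is JSON, a list of rows, each a list of 7 numbers: the closure, from 0 (fully open) to 1 (shut), then the shift along the world's x, y, z in units of 25 mm (1.0 is 25 mm), then the turn, a rotation vector about the world's x, y, z in units of 5 degrees (1.0 is 5 degrees). A call has 1 to 5 rows; each row is the pose to reach, as a shift and turn from the pose commanded when the call began; what a row does not reach only later rows make up. A row lasts 1/10 s, in which the tool goes at most 50 mm and 8.59 degrees, less where a joint would pass 70% of its speed; a pose out of reach is approached as far as the arm can. A call with a gripper value outside its range is refused whole. The fingers move at their own pace and stop on an object; FORCE is the grip in N (left out, the last holds). Time passes only in rows, so rows that repeat a pose let the fingers close. It gives the time, the measured TCP pose, the force and the opening at its end, in the units of the state.
- bot.get_obs(): the state, without advancing time (a new reading comes with each control period).
- bot.camera(name): name is "scene" or "top" or "wrist"; returns (picture, depth): 400x640x3 uint8, red, green, blue; 400x640 float32, m along the optical axis (not along the pixel's ray), 0 where there is no reading.
- bot.camera_model(name): a dict with "fx", "fy", "cx", "cy" (pixels), "k1" (the pictures are not rectified: a ray, as slopes to the right and down, at radius r is drawn at 1 + k1 r^2 times it, then the intrinsics apply), "rvec" (rotation vector, rad) and "tvec" (3), from world to camera coordinates, as OpenCV has them; the wrist camera has in their place "tool_from_camera" (4x4, takes a point from camera to tool coordinates, whose origin is the TCP and whose axes are the tool frame's). Camera axes: x right, y down, z forward; pixel columns grow to the right and rows downward; lengths in m; the calibration is good to about 2 mm. A picture is of the moment at which its call begins: read the wrist's pose just before it. camera_model takes no time and is no camera call.
- bot.job_done(): hands the job in, once; it reports no verdict.
Trained networks look in the newest picture that a camera, given by its name, has taken for a name from the list of things; names that differ only in an ending like _2 or _b are one class to them, and where a whole thing is asked for, a point or a joint stands for the part that bears it (a point fixed in the world has none). Each returns a list of dicts, best first, with "conf" (0 to 1); they miss things now and then, are a little off and sometimes report something else, mostly with a low value. They report only what shows in the picture. A call takes as long as a camera call. They do not tell look-alikes from the thing itself.
- bot.regions_of(camera, label): "pixels" (400x640 bool, what is visible of it) and "point" ([row, column] in pixels, amid what is visible of it).
The state is a dict: "time": time; "q": joint angles; "qd": joint speeds; "joint_efforts": joint torques, N m; "ee_pos": TCP position; "tcp_rot": TCP orientation; "wrist_force": force on the tool from outside, world axes, zero at the start; "torque": the same for the moment, N m; "opening": finger opening in m.
Only numpy, scipy, OpenCV 4.12 (cv2) and the standard library are available. Lean on these libraries where they do the work, as an engineer would, in place of code of your own. Each camera call takes 0.05 s, during which the arm holds its last target. There are 200 camera calls.

### The job

The two paint markers used on the box vans are leaning in the sloped wooden rest: drop each one cap-down into the narrow well of its own colour in the marker holder, orange in orange and blue in blue, so that both stand right down on the bottom and are let go. Grip the thin barrels lightly and lower each marker gently, more than halfway into its well before letting go, never ramming it; leave the van, tender, brass dome and engineer's square where they are.

Things in the scene. Friction and masses are not known exactly. Their poses are not given: they have to be found in the camera images.
- marker_orange: Paint marker: straight cylinder 16 mm thick, 140 mm long, about 30 g; white barrel, orange cap (first 48 mm), orange band and tail end. Origin: centre of the cap's flat end; z runs from cap to tail. Starts in the sloped rest, cap low, tail high to the robot's right (-y, within 25 degrees), axis 62 degrees above level. Thin barrel: grip at 20 to 40 N; above 60 N per finger it is crushed.
- marker_blue: The second paint marker: same shape, size, mass and axes as the orange one, but with blue cap, band and tail; in the other trough of the rest.
- rack: Fixed sloped wooden rest, base 125 x 150 mm (x, y); origin: centre of underside, x points about +y (robot's left). Troughs at y = -50 and +50 mm slope at 62 degrees, high end to -x; either marker may be in either one, cap end on a stop at x 45, z 22 mm. The trough carries the marker's first 77 mm, between 11 mm high ribs; the upper 63 mm sticks out free for gripping.
- holder: Fixed marker holder: aluminium foot 70 x 130 x 8 mm with two square plastic wells, open on top, orange at y = -24 mm, blue at y = +24 mm. Each is 32 mm square outside, 26 mm inside, rim 83 mm and inner floor 11 mm above the table, so 72 mm deep. Origin: centre of underside.
- well_orange (a point): Centre of the inner floor of the orange well, 72 mm below its rim; z up.
- well_blue (a point): Centre of the inner floor of the blue well, 72 mm below its rim; z up.
- van: Bystander: olive plastic box van with a grey roof, 136 x 37 x 59 mm, origin at the centre of its underside.
- tender: Bystander: black cast-metal tender, 105 x 36 x 50 mm, origin at the centre of its underside.
- dome: Bystander: brass steam dome, 32 mm in diameter, 35 mm high, origin at the centre of its underside.
- square: Bystander: chrome engineer's square lying flat, blade 100 mm along its x, stock 75 mm along its y, 12 mm high, origin at its outer corner.
There are look-alikes about, which are no part of the job. What is shaped like the marker_orange but green or pink is not meant.

How it is judged:
By the outcome, as a careful person would: the job done as asked, in the order asked, and still so for the second after the job is handed in, with the robot touching nothing.
It also fails if it takes over 61 s, if anything falls off the work surface, if the arm or the gripper's body presses on something with over 40 N, if the wrist force passes 120 N, or if a joint passes its speed limit or range.

## Working session

There is one attempt and no reset: what is moved stays moved. The work goes in short steps, Python scripts to look and compute and a shell command to move; the robot and the scene stay as the last step left them, time stands still between calls to the robot, and variables do not carry over. Pictures are saved under pics/ and viewed, about 8 in all and at most 12, crops included, and the job is handed in when it is done.

```bash
mkdir -p pics; ls; cat > h.py <<'E'
import numpy as np, cv2
from workcell import bot
from scipy.spatial.transform import Rotation as R
def T_wc(name, obs=None):
    m=bot.camera_model(name); 
    if 'rvec' in m:
        Rc=cv2.Rodrigues(np.array(m['rvec'],float))[0]; T=np.eye(4); T[:3,:3]=Rc.T; T[:3,3]=-Rc.T@np.array(m['tvec']).ravel(); return T
    T=np.eye(4); T[:3,:3]=R.from_euler('xyz',obs['tcp_rot'],degrees=True).as_matrix(); T[:3,3]=obs['ee_pos']
    return T@np.array(m['tool_from_camera'])
def cloud(name, depth, obs=None):
    m=bot.camera_model(name); K=np.array([[m['fx'],0,m['cx']],[0,m['fy'],m['cy']],[0,0,1.]])
    v,u=np.mgrid[0:400,0:640]
    p=cv2.undistortPoints(np.stack([u,v],-1).reshape(-1,1,2).astype(np.float64),K,np.array([m['k1'],0,0,0.])).reshape(400,640,2)
    c=np.dstack([p[...,0]*depth,p[...,1]*depth,depth]); T=T_wc(name,obs)
    P=c@T[:3,:3].T+T[:3,3]; P[depth==0]=np.nan
    return P
E
python3 - <<'E'
from h import *
o=bot.get_obs(); print(o)
for n in ['top','scene']:
    im,d=bot.camera(n); cv2.imwrite(f'pics/{n}0.png',im[...,::-1]); P=cloud(n,d); np.savez(f'{n}0.npz',im=im,P=P)
    print(n,T_wc(n)[:3,3])
    for l in ['marker_orange','rack','holder','van','tender','dome','square']:
        for r in bot.regions_of(n,l):
            px=r['pixels']; q=P[px]; q=q[~np.isnan(q[:,0])]
            print(l,round(r['conf'],2),r['point'],px.sum(),np.round(np.median(q,0),3) if len(q) else None,np.median(im[px],0))
E
```

```text
pics
{'time': 0.0, 'q': array([-7.05318915e+01,  5.01193149e+00,  1.00340771e+01,  9.50998264e+01,
        8.44531582e-04,  9.00019908e+01]), 'qd': array([ 0.04624048, -0.07721292, -0.02768645,  0.03742009, -0.02803555,
       -0.00759984]), 'joint_efforts': array([ 7.68005848e-04, -5.20386279e+01,  4.64799678e+01,  1.64172985e-02,
        8.34636603e-05,  7.74650488e-06]), 'ee_pos': array([ 0.18323158, -0.51833414,  0.23057172]), 'tcp_rot': array([-8.99991582e+01,  7.76809016e-02, -7.05338823e+01]), 'wrist_force': array([-0.76048589, -0.31289849,  0.69977178]), 'torque': array([0.01198397, 0.01916142, 0.01254272]), 'opening': 0.08554865346650686}
top [0.37030348 0.02140299 1.46947504]
marker_orange 0.68 [194.1, 373.9] 187 [ 0.553 -0.143  0.098] [132.  66.  29.]
marker_orange 0.61 [261.2, 254.1] 287 [0.355 0.175 0.014] [30. 80. 35.]
marker_orange 0.54 [150.6, 381.3] 221 [ 0.69  -0.197  0.013] [27. 82. 34.]
rack 0.95 [212.5, 365.6] 1838 [ 0.504 -0.138  0.008] [103.  57.  30.]
holder 0.69 [186.6, 250.6] 1076 [0.565 0.192 0.01 ] [93. 82. 77.]
van 0.65 [206.6, 170.7] 767 [0.517 0.407 0.0
[... 421 characters left out ...]
 75.   49.5]
marker_orange 0.7 [293.7, 297.1] 371 [ 0.7   -0.213  0.015] [46. 96. 51.]
marker_orange 0.68 [132.3, 331.7] 206 [0.36  0.173 0.015] [62. 83. 58.]
rack 0.78 [225.2, 272.9] 2233 [ 0.507 -0.149  0.009] [100.  68.  44.]
rack 0.51 [169.8, 382.8] 990 [0.581 0.183 0.023] [92. 74. 72.]
holder 0.58 [173.5, 385.2] 1033 [0.58  0.185 0.023] [92. 76. 74.]
van 0.75 [116.2, 428.6] 819 [0.528 0.403 0.057] [97. 93. 84.]
tender 0.81 [285.7, 175.7] 618 [ 0.514 -0.438  0.045] [30. 27. 25.]
tender 0.31 [174.0, 295.6] 114 [ 0.421 -0.009  0.018] [106.5  82.   49. ]
dome 0.62 [175.8, 294.6] 97 [ 0.422 -0.009  0.02 ] [105.  77.  47.]
square 0.62 [196.5, 216.5] 310 [ 0.353 -0.221  0.009] [111. 104.  93.]
```

```bash
python3 - <<'E'
from h import *
a=np.load('top0.npz');im=a['im'];P=a['P']
s=np.load('scene0.npz');
f=lambda c:cv2.resize(c,None,fx=3.5,fy=3.5,interpolation=cv2.INTER_CUBIC)
m=np.vstack([np.hstack([f(im[165:245,200:310]),f(im[165:245,320:430])]),np.hstack([f(s['im'][130:210,330:440]),f(s['im'][180:260,220:330])])])
cv2.imwrite('pics/m0.png',m[...,::-1])
# saturated pixels by hue, combined
for n,z in (('top',a),('scene',s)):
    hsv=cv2.cvtColor(z['im'],cv2.COLOR_RGB2HSV)
    P=z['P']; H,S,V=[hsv[...,i] for i in range(3)]
    for nm,msk in (('or',(H<14)&(S>170)&(V>90)),('bl',(H>100)&(H<130)&(S>110))):
        k,l,st,ce=cv2.connectedComponentsWithStats(msk.astype(np.uint8))
        for i in range(1,k):
            if st[i,4]>12:
                q=P[l==i]; print(n,nm,st[i],np.round(np.nanmedian(q,0),3),np.round(np.nanmin(q,0),3),np.round(np.nanmax(q,0),3))
E
```

```text
top or [396  60   6   5  23] [ 0.908 -0.228  0.113] [ 0.905 -0.235  0.105] [ 0.915 -0.219  0.119]
top or [ 340  183   48   58 1212] [ 0.504 -0.134  0.008] [ 0.42  -0.205 -0.005] [ 0.586 -0.067  0.083]
top or [368 187   4   6  16] [ 0.552 -0.143  0.101] [ 0.547 -0.148  0.092] [ 0.561 -0.139  0.108]
top or [380 188   7   6  32] [ 0.547 -0.173  0.145] [ 0.541 -0.203  0.003] [ 0.563 -0.165  0.154]
top bl [234 187  18  17 175] [0.548 0.21  0.048] [0.525 0.187 0.004] [0.565 0.228 0.091]
top bl [347 223  10   6  48] [ 0.46  -0.098  0.049] [ 0.452 -0.109  0.029] [ 0.467 -0.086  0.069]
top bl [361 224   4   5  15] [ 0.455 -0.124  0.101] [ 0.449 -0.127  0.091] [ 0.46  -0.119  0.108]
top bl [373 225   7   5  31] [ 0.449 -0.153  0.144] [ 0.444 -0.162  0.138] [ 0.455 -0.145  0.152]
scene or [264 209   8   8  50] [ 0.547 -0.172  0.145] [ 0.459 -0.181  0.006] [ 0.556 -0.127  0.15 ]
scene or [ 41 211   9   9  36] [ 0.155 -0.615  0.086] [ 0.148 -0.618  0.07 ] [ 0.161 -0.608  0.102]
scene or [290 221   9   7  30] [ 0.565 -0.115  0.047] [ 0.558 -0.128  0.029] [ 0.568 -0.105  0.068]
scene or [347 351   7   8  50] [ 0.91  -0.228  0.115] [ 0.903 -0.236  0.11 ] [ 0.917 -0.22   0.117]
scene bl [249 179   6   6  29] [ 0.452 -0.154  0.146] [ 0.442 -0.16   0.142] [ 0.46  -0.148  0.151]
scene bl [274 192   8   6  20] [ 0.466 -0.098  0.05 ] [ 0.461 -0.107  0.036] [ 0.47  -0.088  0.068]
```

View pics/m0.png

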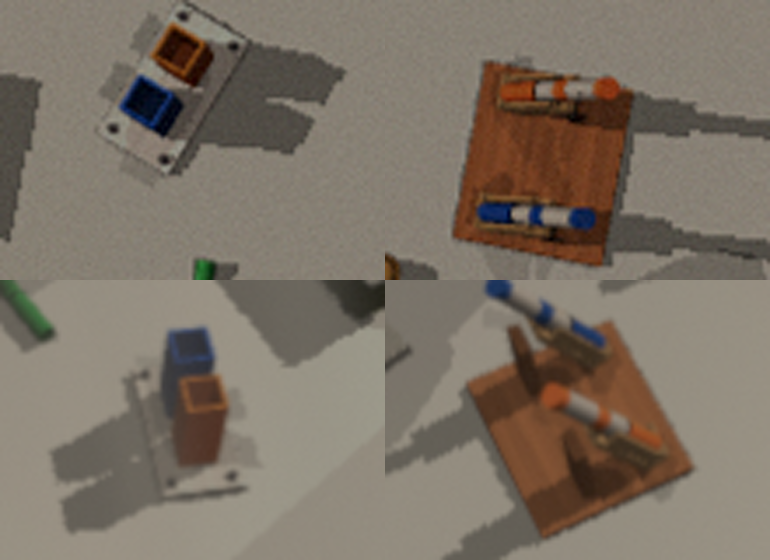

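```bash
cat > fit.py <<'E'
from h import *
z=np.load('top0.npz');im=z['im'];P=z['P']
hsv=cv2.cvtColor(im,cv2.COLOR_RGB2HSV);H,S,V=[hsv[...,i] for i in range(3)]
b=cv2.inRange(P,(0.40,-.24,-.02),(.62,-.03,.035)).astype(bool)
w=b&(H<16)&(S>140)
q=P[w]; print('rack z',np.nanmedian(q[:,2]))
r=cv2.minAreaRect(q[:,:2].astype(np.float32)*1000); print('rack',r)
k=cv2.inRange(P,(0.45,.1,.073),(.65,.28,.1)).astype(bool)
for nm,m in (('or',(H<20)&(S>120)),('bl',(H>100)&(H<130)&(S>90))):
    q=P[k&m]; print(nm,len(q),np.round(q.mean(0),4),cv2.minAreaRect(q[:,:2].astype(np.float32)*1000))
k=cv2.inRange(P,(0.45,.1,-.02),(.65,.28,.03)).astype(bool)&(V>60)
px=[r for r in bot.regions_of('top','holder')] if 0 else None
E
python3 fit.py; python3 - <<'E'
from h import *
im,d=bot.camera('top');P=cloud('top',d)
for r in bot.regions_of('top','holder')[:1]:
    q=P[r['pixels']]; q=q[q[:,2]<.03]; print('holder',cv2.minAreaRect(q[:,:2].astype(np.float32)*1000))
for r in bot.regions_of('top','rack')[:1]:
    q=P[r['pixels']]; q=q[q[:,2]<.03]; print('rack',cv2.minAreaRect(q[:,:2].astype(np.float32)*1000))
s=np.load('scene0.npz')
# upper marker points, both cams: axis fit
for nm,x0,x1 in (('or',.52,.61),('bl',.42,.50)):
  for n,Q in (('top',P),('scene',s['P'])):
    m=cv2.inRange(Q,(x0,-.21,.088),(x1,-.08,.17)).astype(bool); q=Q[m]
    c=np.median(q,0); v=np.linalg.svd(q-q.mean(0))[2][0]; v*=np.sign(v[2]); print(nm,n,len(q),c.round(4),v.round(3),q.max(0).round(3))
E
```

```text
rack z 0.0076558774913289
rack ((502.82391357421875, -140.3768310546875), (124.79939270019531, 147.91720581054688), 78.79016876220703)
or 58 [0.5877 0.1832 0.0815] ((587.7704467773438, 183.1004638671875), (32.6544075012207, 31.52458953857422), 59.42308807373047)
bl 52 [0.5448 0.2069 0.0823] ((546.0972290039062, 207.32310485839844), (30.859878540039062, 30.757530212402344), 58.886051177978516)
holder ((567.013671875, 195.55987548828125), (70.58071899414062, 129.7248077392578), 58.842105865478516)
rack ((502.7458801269531, -140.11917114257812), (126.52107238769531, 151.0701904296875), 78.62760925292969)
or top 112 [ 0.5503 -0.1579  0.1279] [-0.104 -0.527  0.844] [ 0.561 -0.135  0.153]
or scene 140 [ 0.5562 -0.162   0.1277] [-0.161 -0.481  0.862] [ 0.563 -0.138  0.15 ]
bl top 114 [ 0.452  -0.1384  0.1285] [-0.091 -0.497  0.863] [ 0.466 -0.115  0.152]
bl scene 135 [ 0.4582 -0.142   0.1251] [-0.155 -0.478  0.865] [ 0.465 -0.117  0.152]
```

```bash
cat >> h.py <<'E'
A=np.array([-.092,-.460,.883]); J=np.array([.981,-.196,0])
CAP={'o':np.array([.5606,-.1059,.022]),'b':np.array([.4625,-.0863,.022])}
WELL={'o':np.array([.5876,.1829]),'b':np.array([.5462,.2075])}
def calc(pos,a,jaw):
    o=bot.get_obs(); Rn=R.from_euler('xyz',o['tcp_rot'],degrees=True)
    a=a/np.linalg.norm(a); jaw=jaw-a*(jaw@a); jaw/=np.linalg.norm(jaw)
    best=None
    for s in (1,-1):
        M=np.stack([s*jaw,-a,np.cross(s*jaw,-a)],1)
        rv=(R.from_matrix(M)*Rn.inv()).as_rotvec(degrees=True)
        if best is None or np.linalg.norm(rv)<np.linalg.norm(best): best=rv
    print('t',round(o['time'],2),'shift',((pos-o['ee_pos'])/.025).round(2),'turn',(best/5).round(2),'f',o['wrist_force'].round(1),'op',round(o['opening'],4))
E
python3 -c "
from h import *
calc(CAP['o']+.185*A,A,J)"
```

```text
t 0.95 shift [14.41 13.1  -1.84] turn [ 4.42 -3.83 11.6 ] f [ 0.5 -0.2  0.5] op 0.0851
```

```bash
python3 -m jog '[[0,1.5,1.3,0,0.5,-0.4,1.2],[0,3,2.6,0,1,-0.8,2.4],[0,4.5,4,0,1.5,-1.2,3.6],[0,6,5.3,0,2,-1.6,4.8],[0,7.5,6.6,0,2.5,-2,6]]' 30
python3 -c "
from h import *
calc(CAP['o']+.185*A,A,J)"
```

```text
time: 1.45
ee_pos: [0.3716, -0.3525, 0.2316]
tcp_rot: [-74.7, 4.5, -39.5]
wrist_force: [0.1, -1.0, 0.2]
opening: 0.0853
t 1.45 shift [ 6.88  6.46 -1.85] turn [ 1.92 -1.91  5.52] f [ 0.1 -1.   0.2] op 0.0853
```

```bash
python3 -m jog '[[0,1.7,1.6,-0.1,0.5,-0.5,1.4],[0,3.4,3.2,-0.4,1,-1,2.8],[0,5.2,4.8,-1,1.5,-1.4,4.2],[0,6.9,6.45,-1.85,1.92,-1.9,5.5],[0,6.9,6.45,-1.85,1.92,-1.9,5.5]]'
python3 - <<'E'
from h import *
calc(CAP['o']+.185*A,A,J)
o=bot.get_obs(); im,d=bot.camera('wrist'); P=cloud('wrist',d,o); np.savez('w0.npz',im=im,P=P)
cv2.imwrite('pics/w0.png',im[...,::-1])
hsv=cv2.cvtColor(im,cv2.COLOR_RGB2HSV)
m=cv2.inRange(P,(.51,-.21,.085),(.60,-.08,.17)).astype(bool); q=P[m]
print(len(q),np.median(q,0).round(4))
# cylinder fit
from scipy.optimize import least_squares
def f(x):
    a=np.array([x[2],x[3],1]);a/=np.linalg.norm(a); c=np.array([x[0],x[1],.12]); return np.linalg.norm(np.cross(q-c,a),axis=1)-.008
r=least_squares(f,[.5507,-.157,-.104,-.52],loss='soft_l1',f_scale=.001); print(r.x.round(4),np.abs(r.fun).mean())
print('pred at z=.12',CAP['o']+A*(.098/.883),A[:2]/A[2])
E
```

```text
time: 1.95
ee_pos: [0.5443, -0.1913, 0.1829]
tcp_rot: [-62.0, 0.2, -11.4]
wrist_force: [0.6, -0.6, -0.6]
opening: 0.0855
t 1.95 shift [-0.03  0.01  0.1 ] turn [-0.   -0.04  0.01] f [ 0.6 -0.6 -0.6] op 0.0855
1045 [ 0.5493 -0.1673  0.1422]
[ 0.5498 -0.1631 -0.0997 -0.5095] 0.0016138746418041903
pred at z=.12 [ 0.55038935 -0.15695323  0.12      ] [-0.10419026 -0.5209513 ]
```

View pics/w0.png

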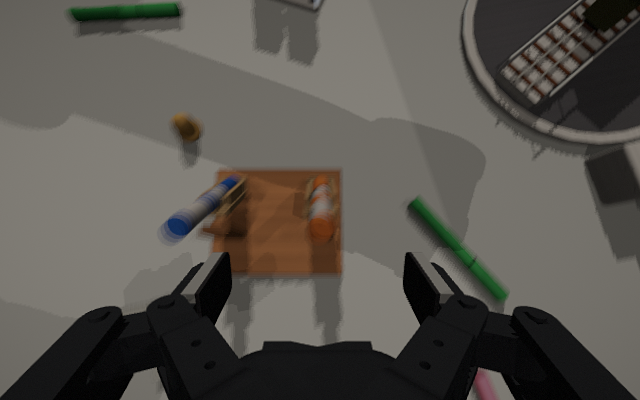

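```bash
sed -i "s/^WELL/for k in CAP: CAP[k]=CAP[k]+np.array([-.001,-.0058,.001])\nWELL/" h.py; python3 - <<'E'
from h import *
o=bot.get_obs(); im,d=bot.camera('wrist'); P=cloud('wrist',d,o)
from scipy.optimize import least_squares
for k,x0,x1 in (('o',.51,.60),('b',.41,.5)):
    m=cv2.inRange(P,(x0,-.22,.09),(x1,-.09,.17)).astype(bool); q=P[m]
    def f(x):
        a=np.array([x[2],x[3],1]);a/=np.linalg.norm(a); c=np.array([x[0],x[1],.12]); return np.linalg.norm(np.cross(q-c,a),axis=1)-.008
    p=CAP[k]+A*((.12-CAP[k][2])/.883)
    r=least_squares(f,[p[0],p[1],-.104,-.52],loss='soft_l1',f_scale=.001); print(k,len(q),r.x.round(4),np.abs(r.fun).mean(),'pred',p.round(4),'smax',np.percentile((q-CAP[k])@A,98))
calc(CAP['o']+.089*A,A,J)
E
```

```text
o 1004 [ 0.5499 -0.163  -0.1015 -0.5213] 0.0012408243172273477 pred [ 0.5495 -0.1622  0.12  ] smax 0.14083139017125518
b 1389 [ 0.4521 -0.1434 -0.0984 -0.5205] 0.0010268961375603704 pred [ 0.4514 -0.1426  0.12  ] smax 0.1406783019592733
t 2.05 shift [ 0.27  1.46 -3.23] turn [-0.   -0.06  0.01] f [-0.9  0.1  0.3] op 0.0852
```

```bash
python3 -m jog '[[0,-0.1,-0.3,0.15,0,0,0],[0,0,0.2,-0.8,0,0,0],[0,0.1,0.7,-1.7,0,0,0],[0,0.2,1.15,-2.6,0,0,0],[0,0.27,1.46,-3.23,0,0,0]]'
python3 -m jog '[[0.7,0,0,0,0,0,0],[0.9,0,0,0,0,0,0],[1,0,0,0,0,0,0],[1,0,0,0,0,0,0],[1,0,0,0,0,0,0]]' 30
python3 -m jog '[[1,0,0,0,0,0,0],[1,0,0,0,0,0,0],[1,0,0,0,0,0,0]]' 30
python3 -c "
from h import *
calc(CAP['o']+.089*A,A,J)"
```

```text
time: 2.55
ee_pos: [0.5489, -0.1573, 0.1039]
tcp_rot: [-62.2, 0.1, -11.7]
wrist_force: [-0.0, -0.5, -0.1]
opening: 0.0855
time: 3.05
ee_pos: [0.5499, -0.1568, 0.1051]
tcp_rot: [-62.2, 0.1, -11.6]
wrist_force: [-0.9, -2.6, 5.9]
opening: 0.015
time: 3.35
ee_pos: [0.55, -0.1567, 0.1052]
tcp_rot: [-62.2, 0.0, -11.6]
wrist_force: [-0.5, -3.3, 5.3]
opening: 0.0154
t 3.35 shift [ 0.06  0.16 -0.14] turn [ 0.03 -0.02  0.06] f [-0.5 -3.3  5.3] op 0.0154
```

```bash
python3 -m jog '[[1,-0.04,-0.18,0.35,0,0,0],[1,-0.13,-0.65,1.25,0,0,0],[1,-0.22,-1.1,2.12,0,0,0],[1,-0.3,-1.5,2.9,0,0,0],[1,-0.37,-1.84,3.53,0,0,0]]' 30
python3 - <<'E'
from h import *
o=bot.get_obs(); im,d=bot.camera('wrist'); P=cloud('wrist',d,o); cv2.imwrite('pics/w1.png',im[...,::-1])
a=np.array([0,0,1.]); calc(np.array([*WELL['o'],.011+.094+.09]),a,np.array([.517,.856,0]))
E
```

```text
time: 3.85
ee_pos: [0.5402, -0.2028, 0.1941]
tcp_rot: [-62.2, 0.1, -11.6]
wrist_force: [0.6, 0.2, -0.7]
opening: 0.0154
t 3.9 shift [ 1.89 15.47 -0.05] turn [-5.42 -2.36 13.81] f [-0.9 -0.3  2. ] op 0.0154
```

View pics/w1.png

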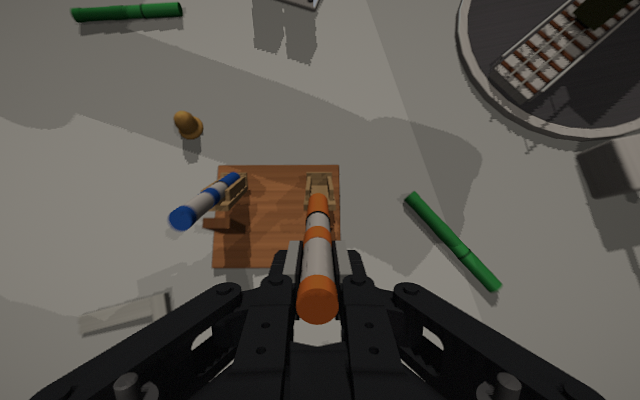

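```bash
python3 -m jog '[[1,0,0,1,0,0,0],[1,0.2,1.5,1.4,-0.5,-0.2,1.4],[1,0.4,3,1.4,-1.1,-0.5,2.8],[1,0.6,4.5,1.4,-1.6,-0.7,4.2],[1,0.8,6.2,1.4,-2.2,-0.9,5.6]]'
python3 - <<'E'
from h import *
calc(np.array([*WELL['o'],.011+.094+.1]),np.array([0,0,1.]),np.array([.517,.856,0]))
E
```

```text
time: 4.4
ee_pos: [0.5604, -0.0462, 0.2272]
tcp_rot: [-73.4, -3.8, 17.1]
wrist_force: [0.4, 0.5, -0.4]
opening: 0.0151
t 4.4 shift [ 1.09  9.17 -0.89] turn [-3.16 -1.48  8.18] f [ 0.4  0.5 -0.4] op 0.0151
```

```bash
python3 -m jog '[[1,0.2,1.5,0,-0.5,-0.2,1.4],[1,0.4,3.2,0,-1,-0.5,2.8],[1,0.6,5,0,-1.6,-0.7,4.2],[1,0.8,6.8,0,-2.2,-1,5.6],[1,1,8.3,0,-2.7,-1.2,7]]'
python3 -m jog '[[1,0.09,0.87,0,-0.4,-0.2,1.1],[1,0.09,0.87,0,-0.46,-0.27,1.18],[1,0.09,0.87,0,-0.46,-0.27,1.18],[1,0.09,0.87,0,-0.46,-0.27,1.18]]'
python3 - <<'E'
from h import *
calc(np.array([*WELL['o'],.011+.094+.1]),np.array([0,0,1.]),np.array([.517,.856,0]))
for n in ('scene','wrist'):
    o=bot.get_obs(); im,d=bot.camera(n); P=cloud(n,d,o); np.savez(n+'1.npz',im=im,P=P)
    if n=='scene': c=cv2.resize(im[90:240,310:510],None,fx=3,fy=3)
    else: c=np.hstack([c[:400],np.zeros((400,0,3),np.uint8)]); W=im
cv2.imwrite('pics/s1.png',np.vstack([np.pad(cv2.resize(c,(480,320)),((0,0),(0,0),(0,0))),cv2.resize(W,(480,280))])[...,::-1])
E
```

```text
time: 4.9
ee_pos: [0.5849, 0.1629, 0.2276]
tcp_rot: [-87.7, -1.0, 53.0]
wrist_force: [0.6, -0.5, -0.4]
opening: 0.0151
time: 5.3
ee_pos: [0.5875, 0.1812, 0.2275]
tcp_rot: [-89.9, 0.1, 58.5]
wrist_force: [-0.1, 1.3, -0.8]
opening: 0.0153
t 5.3 shift [ 0.    0.07 -0.9 ] turn [ 0.   -0.02  0.08] f [-0.1  1.3 -0.8] op 0.0153
```

View pics/s1.png

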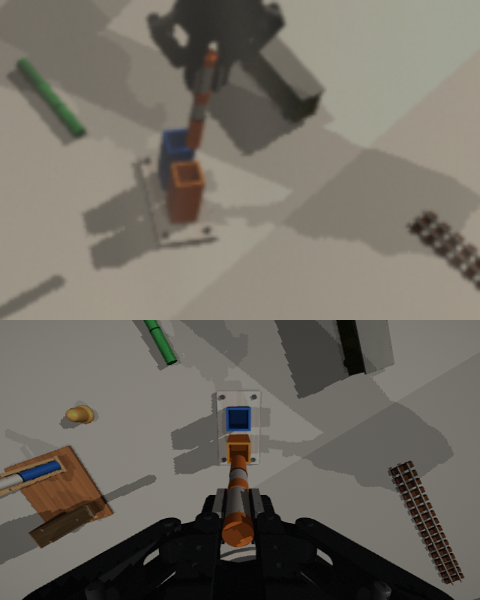

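```bash
cat > axis.py <<'E'
from h import *
from scipy.optimize import least_squares
import sys
k=sys.argv[1]; w=WELL[k]; zlo,zhi=float(sys.argv[2]),float(sys.argv[3])
for n in ('scene','top','wrist'):
    o=bot.get_obs(); im,d=bot.camera(n); P=cloud(n,d,o)
    m=cv2.inRange(P,(w[0]-.03,w[1]-.03,zlo),(w[0]+.03,w[1]+.03,zhi)).astype(bool); q=P[m]
    if len(q)<25: print(n,len(q)); continue
    def f(x):
        a=np.array([x[2],x[3],1]);a/=np.linalg.norm(a); c=np.array([x[0],x[1],zlo]); return np.linalg.norm(np.cross(q-c,a),axis=1)-.008
    T=T_wc(n,o)[:3,3]; 
    r=least_squares(f,[*w,0,0],loss='soft_l1',f_scale=.001); print(n,len(q),'axis at zlo minus well',(r.x[:2]-w).round(4),'slope',r.x[2:].round(3),'res',np.abs(r.fun).mean().round(4),'zmin/max',q[:,2].min().round(4),q[:,2].max().round(4))
o=bot.get_obs();print(o['ee_pos'],o['time'])
E
python3 axis.py o .10 .205
```

```text
scene 117 axis at zlo minus well [-0.0024  0.0009] slope [-0.002 -0.008] res 0.001 zmin/max 0.1315 0.2037
top 0
wrist 697 axis at zlo minus well [-0.0026 -0.0003] slope [ 0.013 -0.009] res 0.0002 zmin/max 0.1325 0.2049
[0.5878194  0.18107423 0.22767572] 5.55
```

```bash
python3 -m jog '[[1,0.1,0.05,-0.2,0,0,0],[1,0.1,0.05,-0.6,0,0,0],[1,0.1,0.05,-1,0,0,0],[1,0.1,0.05,-1.4,0,0,0],[1,0.1,0.05,-1.8,0,0,0]]'
python3 -m jog '[[1,0,0,-0.2,0,0,0],[1,0,0,-0.4,0,0,0],[1,0,0,-0.6,0,0,0],[1,0,0,-0.8,0,0,0],[1,0,0,-1,0,0,0]]'
```

```text
time: 6.05
ee_pos: [0.5899, 0.1833, 0.1812]
tcp_rot: [-89.9, 0.1, 58.6]
wrist_force: [0.5, 0.4, 0.9]
opening: 0.0153
time: 6.55
ee_pos: [0.5902, 0.1834, 0.1573]
tcp_rot: [-90.0, 0.0, 58.6]
wrist_force: [0.2, -0.0, -0.5]
opening: 0.0152
```

```bash
python3 axis.py o .10 .15
```

```text
scene 64 axis at zlo minus well [0.0007 0.0047] slope [-0.007 -0.047] res 0.0009 zmin/max 0.1001 0.1486
top 0
wrist 663 axis at zlo minus well [0.0005 0.0013] slope [ 0.002 -0.002] res 0.0003 zmin/max 0.1003 0.15
[0.59002154 0.18331059 0.15721466] 6.7
```

```bash
python3 -m jog '[[1,0,0,-0.3,0,0,0],[1,0,0,-0.7,0,0,0],[1,0,0,-1.1,0,0,0],[1,0,0,-1.5,0,0,0],[1,0,0,-1.7,0,0,0]]'
python3 -m jog '[[1,0,0,-0.05,0,0,0],[1,0,0,-0.1,0,0,0],[1,0,0,-0.15,0,0,0],[1,0,0,-0.2,0,0,0],[1,0,0,-0.2,0,0,0]]'
```

```text
time: 7.2
ee_pos: [0.5896, 0.1832, 0.1133]
tcp_rot: [-89.9, 0.1, 58.6]
wrist_force: [0.5, -0.3, -0.6]
opening: 0.0156
time: 7.7
ee_pos: [0.5902, 0.1834, 0.1101]
tcp_rot: [-90.0, 0.0, 58.6]
wrist_force: [0.9, 0.2, 0.5]
opening: 0.015
```

```bash
python3 -m jog '[[1,0,0,-0.03,0,0,0],[1,0,0,-0.06,0,0,0],[1,0,0,-0.1,0,0,0],[1,0,0,-0.1,0,0,0]]'
```

```text
time: 8.1
ee_pos: [0.5901, 0.1833, 0.1074]
tcp_rot: [-90.0, 0.1, 58.6]
wrist_force: [-0.5, 0.2, -0.7]
opening: 0.0148
```

```bash
python3 -m jog '[[1,0,0,-0.03,0,0,0],[1,0,0,-0.06,0,0,0],[1,0,0,-0.06,0,0,0]]'; python3 -m jog '[[0.85,0,0,0,0,0,0],[0.7,0,0,0,0,0,0],[0.6,0,0,0,0,0,0],[0.6,0,0,0,0,0,0]]'
```

```text
time: 8.4
ee_pos: [0.5902, 0.1834, 0.1061]
tcp_rot: [-90.0, 0.0, 58.6]
wrist_force: [0.3, 0.5, 0.4]
opening: 0.0147
time: 8.8
ee_pos: [0.5901, 0.1833, 0.106]
tcp_rot: [-90.0, 0.1, 58.6]
wrist_force: [0.2, 0.2, 0.7]
opening: 0.0339
```

```bash
python3 -m jog '[[0.5,0,0,0.4,0,0,0],[0.5,0,0,1.4,0,0,0],[0.5,0,0,2.8,0,0,0],[0.5,0,0,4.2,0,0,0],[0.4,0,0,5.4,0,0,0]]'
python3 - <<'E'
from h import *
im,d=bot.camera('scene');P=cloud('scene',d); w=WELL['o']
m=cv2.inRange(P,(w[0]-.03,w[1]-.03,.09),(w[0]+.03,w[1]+.03,.2)).astype(bool);q=P[m];print(len(q),q.max(0),q.mean(0))
calc(CAP['b']+.185*A,A,J)
E
```

```text
time: 9.3
ee_pos: [0.5901, 0.1833, 0.2439]
tcp_rot: [-90.0, -0.0, 58.6]
wrist_force: [0.4, 0.0, 0.2]
opening: 0.0509
107 [0.59768525 0.19575054 0.15475916] [0.5911952  0.18351167 0.12896712]
t 9.35 shift [ -5.85 -14.43  -2.5 ] turn [  5.48   2.46 -13.67] f [-2.8 -1.   3.3] op 0.051
```

```bash
python3 -m jog '[[0,-0.6,-1.5,0,0.6,0.25,-1.4],[0,-1.2,-3,0,1.1,0.5,-2.8],[0,-1.8,-4.5,0,1.7,0.7,-4.2],[0,-2.4,-6,0,2.2,1,-5.6],[0,-3,-7.5,0,2.8,1.2,-7]]'
python3 -c "
from h import *
calc(CAP['b']+.185*A,A,J)"
```

```text
time: 9.85
ee_pos: [0.5145, -0.0053, 0.2417]
tcp_rot: [-75.6, -4.5, 22.6]
wrist_force: [1.1, 0.1, -0.1]
opening: 0.0853
t 9.85 shift [-2.8  -6.88 -2.21] turn [ 2.64  1.18 -6.63] f [ 1.1  0.1 -0.1] op 0.0853
```

```bash
python3 -m jog '[[0,-0.6,-1.5,0,0.6,0.25,-1.4],[0,-1.2,-3,0,1.1,0.5,-2.8],[0,-1.8,-4.5,0,1.7,0.7,-4.2],[0,-2.4,-6,-0.5,2.2,1,-5.6],[0,-2.8,-6.9,-2,2.64,1.18,-6.6]]'
python3 -m jog '[[0,0,0,-0.2,0,0,0],[0,0,0,-0.2,0,0,0]]'
python3 - <<'E'
from h import *
from scipy.optimize import least_squares
o=bot.get_obs(); im,d=bot.camera('wrist'); P=cloud('wrist',d,o)
k='b';m=cv2.inRange(P,(.41,-.22,.09),(.5,-.09,.17)).astype(bool); q=P[m]
def f(x):
        a=np.array([x[2],x[3],1]);a/=np.linalg.norm(a); c=np.array([x[0],x[1],.12]); return np.linalg.norm(np.cross(q-c,a),axis=1)-.008
p=CAP[k]+A*((.12-CAP[k][2])/.883)
r=least_squares(f,[p[0],p[1],-.104,-.52],loss='soft_l1',f_scale=.001); print(k,len(q),r.x.round(4),np.abs(r.fun).mean(),'pred',p.round(4),'smax',np.percentile((q-CAP[k])@A,98))
calc(CAP[k]+.089*A,A,J)
E
```

```text
time: 10.35
ee_pos: [0.4453, -0.1798, 0.1937]
tcp_rot: [-62.2, -0.3, -11.3]
wrist_force: [0.8, 0.1, 0.3]
opening: 0.0854
time: 10.55
ee_pos: [0.4446, -0.1769, 0.1856]
tcp_rot: [-62.1, 0.0, -10.9]
wrist_force: [-0.3, 1.3, 0.6]
opening: 0.0854
b 894 [ 0.4518 -0.1433 -0.1017 -0.521 ] 0.0013115441189902018 pred [ 0.4514 -0.1426  0.12  ] smax 0.14081477206551812
t 10.6 shift [ 0.32  1.74 -3.41] turn [ 0.02  0.01 -0.09] f [-0.3  0.8  0.7] op 0.0851
```

```bash
python3 -m jog '[[0,0.05,0.2,-0.3,0,0,-0.1],[0,0.1,0.6,-1.1,0,0,-0.1],[0,0.2,1,-2,0,0,-0.1],[0,0.3,1.4,-2.8,0,0,-0.1],[0,0.33,1.73,-3.41,0,0,-0.1]]'
python3 -m jog '[[0.7,0,0,0,0,0,0],[0.9,0,0,0,0,0,0],[1,0,0,0,0,0,0],[1,0,0,0,0,0,0],[1,0,0,0,0,0,0]]' 30
python3 -m jog '[[1,0,0,0,0,0,0],[1,0,0,0,0,0,0],[1,0,0,0,0,0,0]]' 30
python3 -m jog '[[1,-0.04,-0.18,0.35,0,0,0],[1,-0.13,-0.65,1.25,0,0,0],[1,-0.22,-1.1,2.12,0,0,0],[1,-0.3,-1.5,2.9,0,0,0],[1,-0.37,-1.84,3.53,0,0,0]]' 30
python3 - <<'E'
from h import *
o=bot.get_obs(); im,d=bot.camera('wrist'); cv2.imwrite('pics/w2.png',im[...,::-1])
calc(np.array([*WELL['b'],.24]),np.array([0,0,1.]),np.array([.517,.856,0]))
E
```

```text
time: 11.1
ee_pos: [0.4542, -0.1315, 0.1006]
tcp_rot: [-62.1, -0.1, -11.2]
wrist_force: [0.6, -0.5, 0.3]
opening: 0.0852
time: 11.6
ee_pos: [0.4538, -0.1338, 0.1015]
tcp_rot: [-62.1, -0.1, -11.4]
wrist_force: [-0.2, -1.0, 4.0]
opening: 0.015
time: 11.9
ee_pos: [0.4538, -0.1338, 0.1015]
tcp_rot: [-62.1, -0.1, -11.4]
wrist_force: [0.8, -1.1, 5.5]
opening: 0.0152
time: 12.4
ee_pos: [0.444, -0.1802, 0.1905]
tcp_rot: [-62.1, -0.1, -11.4]
wrist_force: [0.7, 0.4, 0.2]
opening: 0.0151
t 12.45 shift [ 4.08 15.55  1.9 ] turn [-5.44 -2.34 13.76] f [-1.1  0.6  1.7] op 0.0155
```

View pics/w2.png

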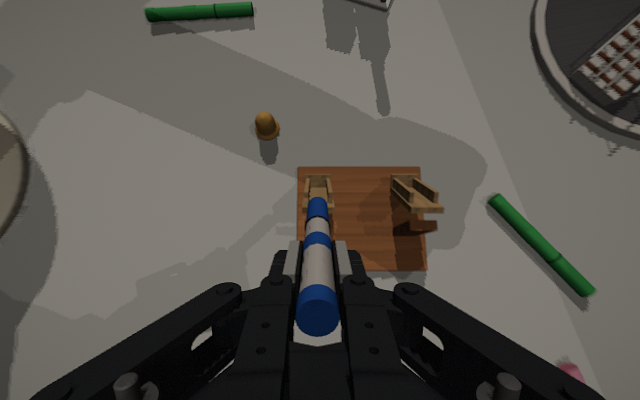

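```bash
python3 -m jog '[[1,0,0,1.2,0,0,0],[1,0.4,1.5,1.9,-0.5,-0.2,1.4],[1,0.8,3,1.9,-1.1,-0.5,2.8],[1,1.2,4.5,1.9,-1.6,-0.7,4.2],[1,1.6,6.2,1.9,-2.2,-0.9,5.6]]'
python3 -c "
from h import *
calc(np.array([*WELL['b'],.24]),np.array([0,0,1.]),np.array([.517,.856,0]))"
```

```text
time: 12.95
ee_pos: [0.4843, -0.0235, 0.2363]
tcp_rot: [-73.3, -4.0, 17.3]
wrist_force: [1.2, -0.3, -0.0]
opening: 0.0149
t 12.95 shift [2.47 9.24 0.15] turn [-3.18 -1.47  8.13] f [ 1.2 -0.3 -0. ] op 0.0149
```

```bash
python3 -m jog '[[1,0.4,1.5,0.1,-0.5,-0.2,1.4],[1,0.8,3.2,0.1,-1,-0.5,2.8],[1,1.2,5,0.1,-1.6,-0.7,4.2],[1,1.6,6.8,0.1,-2.2,-1,5.6],[1,2.1,8.3,0.1,-2.7,-1.2,7]]'
python3 -c "
from h import *
calc(np.array([*WELL['b'],.24]),np.array([0,0,1.]),np.array([.517,.856,0]))"
```

```text
time: 13.45
ee_pos: [0.5364, 0.1856, 0.2392]
tcp_rot: [-87.6, -1.1, 53.3]
wrist_force: [0.8, -0.4, -0.2]
opening: 0.0153
t 13.45 shift [0.39 0.88 0.03] turn [-0.45 -0.27  1.11] f [ 0.8 -0.4 -0.2] op 0.0153
```

```bash
python3 -m jog '[[1,0.39,0.88,0,-0.4,-0.25,1],[1,0.39,0.88,0,-0.45,-0.27,1.11],[1,0.39,0.88,0,-0.45,-0.27,1.11],[1,0.39,0.88,0,-0.45,-0.27,1.11]]'
sed -i 's/-.03,w\[1\]-.03,zlo/-.022,w[1]-.022,zlo/;s/+.03,w\[1\]+.03,zhi/+.022,w[1]+.022,zhi/' axis.py; python3 axis.py b .10 .215
```

```text
time: 13.85
ee_pos: [0.5462, 0.2043, 0.2389]
tcp_rot: [-89.8, -0.0, 58.4]
wrist_force: [-0.4, 0.1, 0.2]
opening: 0.0155
scene 114 axis at zlo minus well [-0.0012 -0.0019] slope [-0.001  0.004] res 0.0009 zmin/max 0.1489 0.2149
top 0
wrist 659 axis at zlo minus well [-0.0015 -0.0028] slope [ 0.012 -0.009] res 0.0002 zmin/max 0.1497 0.2149
[0.5464417  0.20388439 0.23933463] 14.0
```

```bash
python3 -m jog '[[1,0.06,0.11,-0.3,0,0,0],[1,0.06,0.11,-0.9,0,0,0],[1,0.06,0.11,-1.5,0,0,0],[1,0.06,0.11,-2.1,0,0,0],[1,0.06,0.11,-2.4,0,0,0]]'
python3 -m jog '[[1,0,0,-0.2,0,0,0],[1,0,0,-0.4,0,0,0],[1,0,0,-0.6,0,0,0],[1,0,0,-0.8,0,0,0],[1,0,0,-1,0,0,0]]'
python3 axis.py b .10 .15
```

```text
time: 14.5
ee_pos: [0.5475, 0.2073, 0.1772]
tcp_rot: [-89.8, 0.0, 58.5]
wrist_force: [0.1, 0.7, -0.7]
opening: 0.0151
time: 15.0
ee_pos: [0.548, 0.2079, 0.1539]
tcp_rot: [-89.9, -0.1, 58.5]
wrist_force: [-0.4, 0.4, -0.2]
opening: 0.0152
scene 65 axis at zlo minus well [0.0012 0.0038] slope [-0.015 -0.054] res 0.0011 zmin/max 0.1002 0.1485
top 0
wrist 706 axis at zlo minus well [0.0009 0.0002] slope [ 0.002 -0.001] res 0.0003 zmin/max 0.1 0.15
[0.54773317 0.2078034  0.15372723] 15.15
```

Aligned, no contact. Lower the remaining ~52 mm.

```bash
python3 -m jog '[[1,0,0,-0.3,0,0,0],[1,0,0,-0.7,0,0,0],[1,0,0,-1.1,0,0,0],[1,0,0,-1.5,0,0,0],[1,0,0,-1.75,0,0,0]]'
python3 -m jog '[[1,0,0,-0.05,0,0,0],[1,0,0,-0.1,0,0,0],[1,0,0,-0.15,0,0,0],[1,0,0,-0.2,0,0,0],[1,0,0,-0.2,0,0,0]]'
python3 -m jog '[[1,0,0,-0.03,0,0,0],[1,0,0,-0.06,0,0,0],[1,0,0,-0.08,0,0,0],[1,0,0,-0.08,0,0,0]]'
```

```text
time: 15.65
ee_pos: [0.5474, 0.2077, 0.1087]
tcp_rot: [-89.8, 0.0, 58.5]
wrist_force: [-0.8, 0.4, 0.0]
opening: 0.0153
time: 16.15
ee_pos: [0.548, 0.2078, 0.1054]
tcp_rot: [-89.9, -0.1, 58.5]
wrist_force: [-0.2, 0.3, 0.5]
opening: 0.015
time: 16.55
ee_pos: [0.5479, 0.2078, 0.1032]
tcp_rot: [-89.9, -0.0, 58.5]
wrist_force: [0.3, -0.4, -1.0]
opening: 0.015
```

```bash
python3 -m jog '[[1,0,0,-0.03,0,0,0],[1,0,0,-0.06,0,0,0],[1,0,0,-0.06,0,0,0]]'; python3 -m jog '[[0.85,0,0,0,0,0,0],[0.7,0,0,0,0,0,0],[0.6,0,0,0,0,0,0],[0.6,0,0,0,0,0,0]]'
python3 -m jog '[[0.5,0,0,0.4,0,0,0],[0.5,0,0,1.4,0,0,0],[0.5,0,0,2.8,0,0,0],[0.5,0,0,4.4,0,0,0],[0.5,0,0,5.8,0,0,0]]'
python3 -m jog '[[0.5,-2,-2,0,0,0,0],[0.5,-4,-4,0,0,0,0],[0.5,-6,-6,0,0,0,0],[0.5,-6,-6,0,0,0,0]]'
python3 - <<'E'
from h import *
for n in ('scene','top'):
    im,d=bot.camera(n);P=cloud(n,d)
    for k,w in WELL.items():
        m=cv2.inRange(P,(w[0]-.022,w[1]-.022,.095),(w[0]+.022,w[1]+.022,.2)).astype(bool);q=P[m];print(n,k,len(q),np.round([q[:,2].max(),*(q.mean(0)[:2]-w)],4))
    if n=='scene': c=im
    for l in ['van','tender','dome','square']:
        for r in bot.regions_of(n,l)[:1]: print(l,np.nanmedian(P[r['pixels']],0).round(3))
cv2.imwrite('pics/f.png',np.vstack([cv2.resize(c[60:220,300:540],(720,480))])[...,::-1])
E
```

```text
time: 16.85
ee_pos: [0.5479, 0.2078, 0.1016]
tcp_rot: [-89.9, -0.0, 58.5]
wrist_force: [-0.0, -0.1, -0.8]
opening: 0.0147
time: 17.25
ee_pos: [0.5479, 0.2078, 0.1019]
tcp_rot: [-89.9, -0.1, 58.5]
wrist_force: [0.1, -0.9, 0.7]
opening: 0.0342
time: 17.75
ee_pos: [0.5478, 0.2078, 0.2497]
tcp_rot: [-89.9, -0.1, 58.5]
wrist_force: [0.9, 0.2, 0.3]
opening: 0.0427
time: 18.15
ee_pos: [0.405, 0.0655, 0.2474]
tcp_rot: [-89.9, -0.1, 58.6]
wrist_force: [0.3, -1.3, 0.3]
opening: 0.0427
scene o 101 [0.1569 0.0032 0.0002]
scene b 101 [ 0.1568  0.0033 -0.0008]
van [0.529 0.403 0.057]
tender [ 0.514 -0.438  0.044]
dome [ 0.421 -0.009  0.022]
square [ 0.351 -0.222  0.009]
top o 55 [ 0.1587 -0.0008  0.002 ]
top b 51 [ 0.1551 -0.      0.0004]
van [0.517 0.408 0.058]
tender [ 0.503 -0.433  0.043]
square [ 0.335 -0.218  0.008]
```

View pics/f.png

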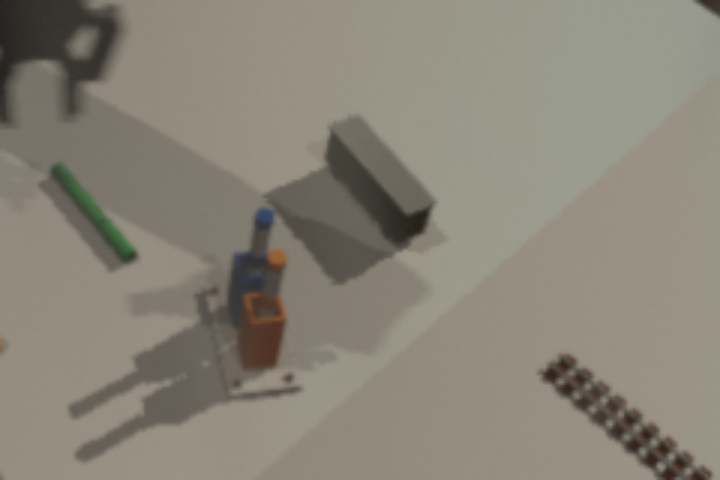

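```bash
python3 -m jog '[[0.5,0,0,0,0,0,0],[0.5,0,0,0,0,0,0],[0.5,0,0,0,0,0,0],[0.5,0,0,0,0,0,0]]'; python3 - <<'E'
from h import *
im,d=bot.camera('top');P=cloud('top',d)
for k,w in WELL.items():
    m=cv2.inRange(P,(w[0]-.022,w[1]-.022,.13),(w[0]+.022,w[1]+.022,.2)).astype(bool);q=P[m];print(k,len(q),np.percentile(q[:,2],[50,80,95]).round(4))
print(bot.job_done())
E
```

```text
time: 19.05
ee_pos: [0.4065, 0.0665, 0.2467]
tcp_rot: [-89.9, -0.0, 58.5]
wrist_force: [-0.5, -0.6, -0.7]
opening: 0.043
o 38 [0.1505 0.1537 0.1545]
b 35 [0.1514 0.1533 0.156 ]
the job is handed in; nothing more can be done
None
```

Both markers are standing cap-down in their own wells, orange first and then blue. I gripped each at 30 N and released it only after lowering it to within about 1 mm of the well floor. The job was handed in at about 19 s of the 61 s allowed.

**Markers:** In the last top picture both tails sit at a median height of about 151 mm, which is what a marker on the well floor should show (11 + 140 mm). The highest depth readings were noisier, at 154–159 mm. I put that down to depth noise, not a marker standing high.

**Forces:** The wrist force readings, taken at the end of each move, stayed under about 7 N, and I saw no contact force while lowering either marker.

**Bystanders:** The van, tender and square measured within about 5 mm of where they started. The dome was missed by the detector in the final top view, but the scene camera showed it unmoved.

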